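# Set a rack feeder's lane width with an eccentric and a go/no-go gauge

## Task

The lane of the rack feeder is set too narrow. Push the eccentric's lever round toward the robot's side until the gap between jaw and fence lets the gauge's narrow nose through freely but not its wider body, then slide the gauge along the fence, without lifting it, until its nose is in the gap and its step stands against the end of the jaw. Leave it there and do not disturb the jar, the spanner or the timer.

Things in the scene. Friction and masses are not known exactly. Their poses are not given: they have to be found in the camera images.
- feeder: Fixed aluminium bed plate, 12 mm thick, origin at worktop level; covers x -95 to +55, y -265 to +85 mm of its frame. The lane runs along its y; the gauge starts at the -y end and is pushed toward +y. On the lane's +x side a fixed steel fence; on its -x side a curb (top 26 mm above the worktop, inner face x -20.5 mm, y -257 to -52), then the movable jaw (y -40 to +60).
- eccentric_axis (a point): Fixed point on the vertical axis of the eccentric (feeder x -54, y +10 mm), on the bed's top face.
- fence_face (a point): Point on the fence's lane face, level with the jaw's mouth end, 28 mm above the worktop; axes as the feeder's (x points into the fence). Fence 20 mm thick, its top 26 mm above the worktop before the mouth, 44 mm beside the jaw. Face nominally at feeder x +30 mm, but screwed down up to 1.5 mm off, differently each time.
- jaw_mouth (a point): Point on the lane face of the movable steel jaw (24 mm thick, top 43 mm above worktop) at its mouth end, which faces the gauge (-y); 28 mm above the worktop; axes as the feeder's. Gap = fence_face minus jaw_mouth along the feeder's x, at the start about 26 to 34 mm. The jaw moves only by the eccentric. The nose can jam on the jaw if the gauge is not at the fence.
- eccentric (a joint): Angle of eccentric and lever, rad, counter-clockwise from above, stops at -1.1 and 1.1. At 0 the lever points along feeder +y; negative leans over the lane to the fence (start -1.0 to -0.45), positive to the robot's side (-x). Gap = 36 mm + fence error (up to 1.5 mm either way) + 9 mm x angle. Steady friction of 0.7 N m, about 8 N at the handle; stays where left.
- lever_handle (a point): Middle of the upright round black handle at the end of the steel lever, 92 mm from the eccentric's axis and 92 mm above the worktop. Handle about 20 mm across, from 67 to 119 mm above the worktop; the lever bar under it is 18 mm wide, 55 to 63 mm above the worktop, and passes over jaw, fence and gauge.
- gauge: Loose steel gauge block along its y, 36 mm high, about 0.4 kg, underside 12 mm above the worktop. Origin: underside, at the step, middle of the wide body. Body 42 mm wide, y -80 (flat tail) to 0. Nose 36 mm wide, y 0 to +60, round end, flush with the body on the fence side: the 6 mm step is on the jaw side. With the step at the jaw's end the origin is level with jaw_mouth along the lane.
- jar: Bystander: white reagent jar with screw cap, 44 mm across, 94 mm high; origin under its centre.
- spanner: Bystander: open-ended spanner lying flat, 38 x 142 x 5 mm; origin under its centre.
- timer: Bystander: wedge-shaped bench timer, 71 x 77 x 50 mm; origin under its centre.

How it is judged:
By the outcome, as a careful person would: the job done as asked, in the order asked, and still so for the second after the job is handed in, with the robot touching nothing.
It also fails if it takes over 54 s, if anything falls off the work surface, if the arm or the gripper's body presses on something with over 40 N, if the wrist force passes 120 N, or if a joint passes its speed limit or range.

## Robot

A 6-joint arm with a two-finger parallel gripper is mounted at the origin on a cart in front of the work surface, level with it; the furniture and walls round the work are solid. World frame = base frame: x ahead of the robot, y to its left, z up, the work surface at z = 0. Lengths are in m, angles in degrees, forces in N, time in s.
With the tool pointing down it reaches from about 0.35 to 0.875 m from the base axis. Payload 4.2 kg.
Tool frame: the origin (TCP) lies at the very end of the fingers, on their centre line; the grasp point (between the pads) lies 19 mm behind it; z points along the fingers, y is the line along which they close (so a half turn about z gives the same grasp; the last joint's range is limited). The gripper opens to 87 mm and grips with 3 to 60 N. Pads are 19 mm wide; open, the fingers measure 117 mm over their backs; the gripper's body (75 mm by 190 mm) begins 51 mm behind the grasp point.
Start: joints at [-55.714, 22.042, 0.453, 0, -68.411, -14.817], TCP at [0.208, -0.589, 0.223] pointing down, gripper open.
Joint ranges: [-179.83, 179.83], [-69.29, 118.12], [-61.27, 80.66], [-181.25, 117.63], [-171.15, -9.14], [-177.46, 177.46]. Speed limits (degrees/s): [159.86, 159.86, 180, 180, 180, 180].

## Interface

Orientations are given as a 3x3 rotation matrix whose columns are the frame's x, y, z axes.
In Python, from station import * gives the robot as it stands.
- The arm moves only by the shell command python3 -m pendant 'ROWS'. ROWS is JSON, a list of rows, each an object of numbers: "x", "y", "z": the shift along the world's x, y, z normalised to -1 to 1, where 1 is 250 mm; "rx", "ry", "rz": the turn, a rotation vector about the world's x, y, z normalised to -1 to 1, where 1 is 180 degrees; "claw": the opening, from 0 (shut) to 1 (fully open). A call has exactly 8 rows; each row is the pose to reach, as a shift and turn from the pose commanded when the call began, turning the shorter way round; what a row does not reach only later rows make up. A row lasts 1/8 s, in which the tool goes at most 62.5 mm and 10.7 degrees, less where a joint would pass 70% of its speed; a pose out of reach is approached as far as the arm can. A call with a number of a shift or a turn outside -1 to 1 is refused whole. A call with a gripper value outside its range is refused whole. The fingers move at their own pace and stop on an object; the grip force is fixed at half the most. Time passes only in rows, so rows that repeat a pose let the fingers close, or fill a call up. It gives the time, the measured TCP pose, the force, the opening and the grip force at its end, in the units of the state.
- sense(): the state, without advancing time (a new reading comes with each control period).
- capture(name): name is "scene" or "side" or "wrist"; returns a dict with "color" (480x640x3 uint8, red, green, blue), "mtx" (3x3 intrinsics, pixels), "world_to_cam" (4x4, takes a point from world to camera coordinates). Camera axes: x right, y up, looking along -z (the intrinsics and any distortion apply to the point x, -y, -z); pixel columns grow to the right and rows downward; lengths in m; the calibration is good to about 2 mm. A picture is of the moment at which its call begins. There is no depth.
- finish_job(): hands the job in; it is judged then, once.
Trained networks look in a picture, given as the dict that the camera call returned (one of the last four; its "shot" number tells which), for a name from the list of things; names that differ only in an ending like _2 or _b are one class to them, and where a whole thing is asked for, a point or a joint stands for the part that bears it (a point fixed in the world has none). Each returns a list of dicts, best first, with "conf" (0 to 1); they miss things now and then, are a little off and sometimes report something else, mostly with a low value. They report only what shows in the picture. A call takes as long as a camera call.
- search_frame(picture, label): "centre" ([column, row] in pixels, amid what is visible of it).
- regions_of(picture, label): "region" (480x640 bool, what is visible of it) and "centre" ([column, row] in pixels, amid what is visible of it).
The state is a dict: "time_s": time; "joints": joint angles; "joint_velocities": joint speeds; "effort": joint torques, N m; "tcp_pos": TCP position; "ee_rot": TCP orientation; "wrist_force": force on the tool from outside, world axes, zero at the start; "moment": the same for the moment, N m; "gripper_width": opening from 0.0 (shut) to 1.0 (fully open); "gripper_force": force on a finger pad.
Only numpy, scipy, OpenCV 4.12 (cv2) and the standard library are available. Lean on these libraries where they do the work, as an engineer would, in place of code of your own. Each camera call takes 0.05 s, during which the arm holds its last target. There are 200 camera calls.

## Working session

There is one attempt and no reset: what is moved stays moved. The work goes in short steps, Python scripts to look and compute and a shell command to move; the robot and the scene stay as the last step left them, time stands still between calls to the robot, and variables do not carry over. Pictures are saved under pics/ and viewed, at most 10 in all, crops included, and the job is handed in when it is done.

```bash
ls; mkdir -p pics
cat > h.py <<'E'
from station import *
import numpy as np, cv2
def ray(p,uv):
    K=np.array(p["mtx"]);T=np.array(p["world_to_cam"]);R=T[:3,:3];t=T[:3,3]
    d=np.linalg.inv(K)@np.array([uv[0],uv[1],1.]);d=np.array([d[0],-d[1],-d[2]])
    return -R.T@t, R.T@d
def onz(p,uv,z):
    o,d=ray(p,uv);return o+d*(z-o[2])/d[2]
def proj(p,X):
    T=np.array(p["world_to_cam"]);c=T[:3,:3]@np.array(X)+T[:3,3]
    u=np.array(p["mtx"])@np.array([c[0],-c[1],-c[2]]);return u[:2]/u[2]
def save(p,n): cv2.imwrite(f"pics/{n}.png",cv2.cvtColor(p["color"],cv2.COLOR_RGB2BGR))
E
python3 - <<'E'
from h import *
np.set_printoptions(precision=4,suppress=True)
Z=dict(feeder=.012,gauge=.048,lever_handle=.092,jaw_mouth=.043,fence_face=.044,eccentric=.06,jar=.05,spanner=.005,timer=.03)
for n in ["scene","side"]:
    p=capture(n);save(p,n+"0");print(n,p.keys(),ray(p,(320,240)))
    for k,z in Z.items():
        r=search_frame(p,k)[:2]
        for q in r: print(k,np.round(q["centre"]),round(q["conf"],2),onz(p,q["centre"],z))
print(sense())
E
```

```text
pics
scene dict_keys(['color', 'mtx', 'world_to_cam', 'shot']) (array([0.054 , 0.5824, 0.7186]), array([ 0.4749, -0.6022, -0.6421]))
feeder [324. 268.] 0.84 [ 0.5073 -0.0059  0.012 ]
gauge [335. 225.] 0.59 [ 0.5571 -0.1153  0.048 ]
gauge [233. 400.] 0.46 [0.4078 0.364  0.048 ]
lever_handle [307. 281.] 0.76 [0.4584 0.1097 0.092 ]
lever_handle [157. 339.] 0.41 [0.5731 0.382  0.092 ]
jaw_mouth [300. 272.] 0.57 [0.5212 0.0606 0.043 ]
fence_face [294. 257.] 0.65 [0.5607 0.0342 0.044 ]
eccentric [322. 271.] 0.63 [0.4733 0.0434 0.06  ]
eccentric [306. 282.] 0.6 [0.4787 0.0902 0.06  ]
jar [155. 339.] 0.56 [0.6109 0.3713 0.05  ]
spanner [231. 402.] 0.97 [0.4292 0.3559 0.005 ]
timer [374. 168.] 0.96 [ 0.6453 -0.4304  0.03  ]
side dict_keys(['color', 'mtx', 'world_to_cam', 'shot']) (array([-0.2937,  1.3721,  1.0258]), array([ 0.4332, -0.7537, -0.4942]))
feeder [316. 272.] 0.96 [0.5084 0.001  0.012 ]
gauge [320. 244.] 0.84 [ 0.5498 -0.0944  0.048 ]
gauge [309. 276.] 0.66 [0.4872 0.0788 0.048 ]
lever_handle [310. 276.] 0.65 [0.4466 0.138  0.092 ]
jaw_mouth [304. 277.] 0.74 [0.4996 0.087  0.043 ]

[... 176 characters left out ...]
0.88 [0.4727 0.0961 0.06  ]
jar [219. 312.] 0.43 [0.5998 0.3535 0.05  ]
timer [346. 200.] 0.71 [ 0.646  -0.4529  0.03  ]
{'time_s': 1.0, 'joints': array([-55.7151,  22.0422,   0.4555,   0.0017, -68.4097, -14.8161]), 'joint_velocities': array([ 0.0338,  0.0087,  0.015 , -0.0074,  0.0826, -0.0353]), 'effort': array([  0.0004, -39.0477,  18.7624,   4.2244,   0.0155,  -0.    ]), 'tcp_pos': array([ 0.2083, -0.5893,  0.2226]), 'ee_rot': array([[-0.9428, -0.3333,  0.    ],
       [-0.3333,  0.9428, -0.0001],
       [ 0.    , -0.0001, -1.    ]]), 'wrist_force': array([-0.2246, -0.0133, -0.4065]), 'moment': array([-0.0078,  0.0019,  0.0255]), 'gripper_force': 0.0, 'gripper_width': 1.0013925230712617}
```

Run:
```python
import cv2
a=cv2.imread("pics/scene0.png")
cv2.imwrite("pics/scene0c.png",cv2.resize(a[170:330,230:430],None,fx=4,fy=3.75,interpolation=cv2.INTER_CUBIC))
```

```text
(no output)
```

View pics/scene0.png

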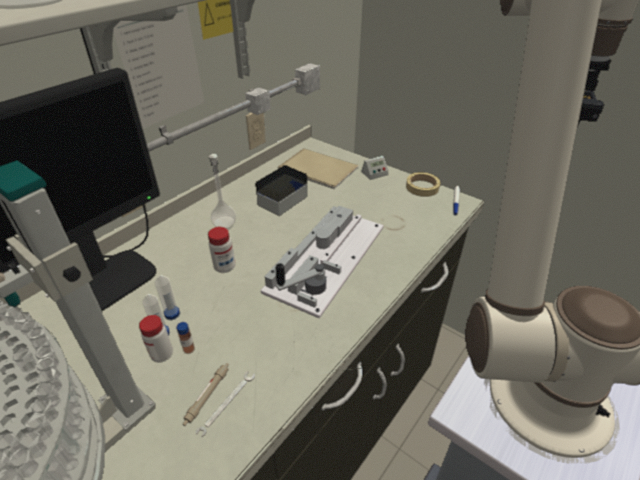

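View pics/scene0c.png

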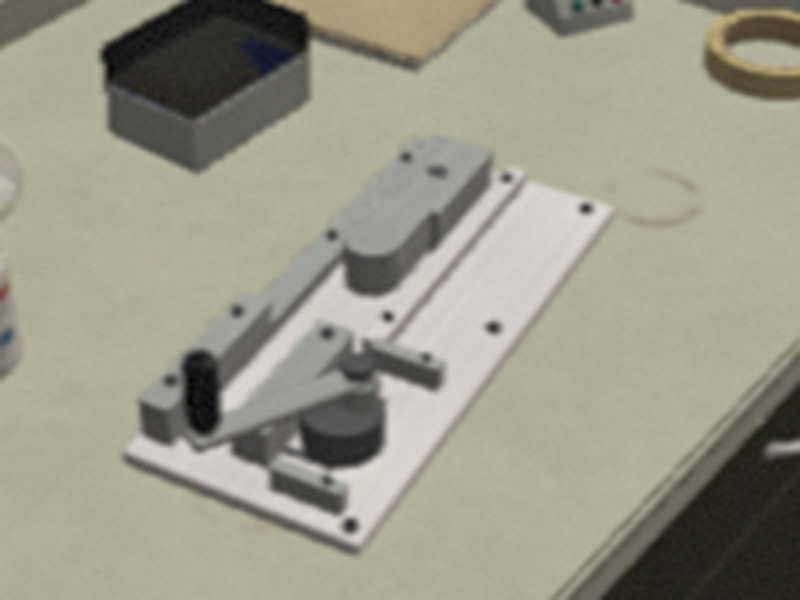

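The scene shows the feeder with its lane running toward image lower-left, the gauge at the far end (~335,222), the lever over the fence with its black handle at ~(280,268), and the plate corners visible. The jar, spanner and timer are well clear. I'll compute the plate's pose and bring the wrist camera over it.

```bash
python3 - <<'E'
from h import *
np.set_printoptions(precision=4,suppress=True)
p=capture("scene")
for c in [(125,458),(356,550),(612,210)]: print(onz(p,(230+c[0]/4,170+c[1]/3.75),.012))
E
python3 -m pendant '[{"x":0.1,"y":0.2,"z":0.08},{"x":0.2,"y":0.4,"z":0.16},{"x":0.3,"y":0.6,"z":0.24},{"x":0.4,"y":0.8,"z":0.32},{"x":0.5,"y":1,"z":0.4},{"x":0.5,"y":1,"z":0.4},{"x":0.5,"y":1,"z":0.4},{"x":0.5,"y":1,"z":0.4}]'
```

```text
[0.5669 0.1388 0.012 ]
[0.4254 0.114  0.012 ]
[ 0.4839 -0.2265  0.012 ]$[0]: bad value
```

```bash
python3 -m pendant '[{"x":0.1,"y":0.2,"z":0.08,"rx":0,"ry":0,"rz":0,"claw":1},{"x":0.2,"y":0.4,"z":0.16,"rx":0,"ry":0,"rz":0,"claw":1},{"x":0.3,"y":0.6,"z":0.24,"rx":0,"ry":0,"rz":0,"claw":1},{"x":0.4,"y":0.8,"z":0.32,"rx":0,"ry":0,"rz":0,"claw":1},{"x":0.5,"y":1,"z":0.4,"rx":0,"ry":0,"rz":0,"claw":1},{"x":0.5,"y":1,"z":0.4,"rx":0,"ry":0,"rz":0,"claw":1},{"x":0.5,"y":1,"z":0.4,"rx":0,"ry":0,"rz":0,"claw":1},{"x":0.5,"y":1,"z":0.4,"rx":0,"ry":0,"rz":0,"claw":1}]'
```

```text
time_s: 2.05
tcp_pos: [0.3326, -0.3399, 0.3217]
ee_rot: [[-0.943, -0.332, -0.002], [-0.332, 0.943, 0.001], [0.001, 0.001, -1.0]]
wrist_force: [-0.2, 0.0, 0.7]
gripper_width: 0.998
gripper_force: 0.0
```

```bash
python3 -m pendant '[{"x":0.07,"y":0.125,"z":0.05,"rx":0,"ry":0,"rz":0.055,"claw":1},{"x":0.15,"y":0.25,"z":0.1,"rx":0,"ry":0,"rz":0.11,"claw":1},{"x":0.22,"y":0.37,"z":0.15,"rx":0,"ry":0,"rz":0.165,"claw":1},{"x":0.3,"y":0.5,"z":0.2,"rx":0,"ry":0,"rz":0.22,"claw":1},{"x":0.4,"y":0.62,"z":0.25,"rx":0,"ry":0,"rz":0.275,"claw":1},{"x":0.5,"y":0.75,"z":0.3,"rx":0,"ry":0,"rz":0.33,"claw":1},{"x":0.6,"y":0.9,"z":0.3,"rx":0,"ry":0,"rz":0.385,"claw":1},{"x":0.7,"y":1,"z":0.3,"rx":0,"ry":0,"rz":0.444,"claw":1}]'
python3 - <<'E'
from h import *
np.set_printoptions(precision=4,suppress=True)
p=capture("wrist");save(p,"w1");print(ray(p,(320,240)), ray(p,(420,240))[1])
E
```

```text
time_s: 3.05
tcp_pos: [0.5091, -0.0892, 0.3969]
ee_rot: [[0.168, -0.986, -0.001], [-0.986, -0.168, -0.0], [-0.0, 0.001, -1.0]]
wrist_force: [0.2, -0.9, -0.3]
gripper_width: 1.001
gripper_force: 0.0
(array([ 0.5212, -0.1639,  0.5597]), array([-0.0523,  0.2757, -0.9598])) [-0.2992  0.2339 -0.9597]
```

View pics/w1.png

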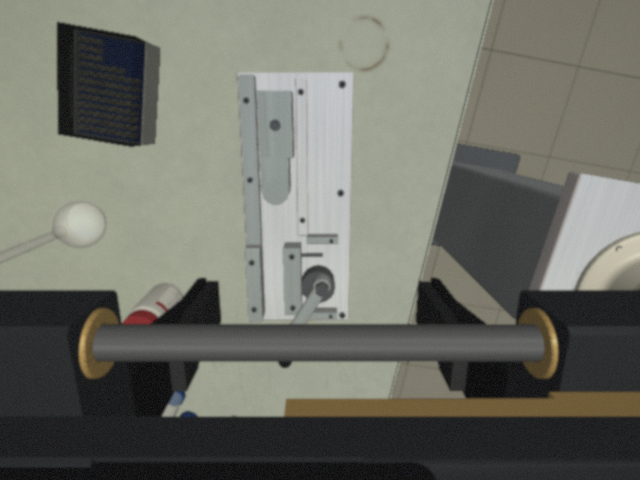

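The wrist view shows the whole plate (about cols 238–352, rows 73–320), the gauge at the fence (~275,145), the jaw (~291,275), and the lever to the handle (~285,363). I'll enlarge it to pick the points precisely.

Run:
```python
import cv2,numpy as np
a=cv2.imread("pics/w1.png")
l=cv2.resize(a[65:195,235:365],None,fx=4.5,fy=4.5,interpolation=cv2.INTER_CUBIC)[:,:400*2]
A=cv2.resize(a[65:215,230:360],None,fx=3.05,fy=3.95,interpolation=cv2.INTER_CUBIC)
B=cv2.resize(a[215:375,230:360],None,fx=3.05,fy=3.7,interpolation=cv2.INTER_CUBIC)
A=A[:592];B=B[:592]
o=np.hstack([A,B]);print(A.shape,B.shape);cv2.imwrite("pics/w1c.png",o)
```

```text
(592, 396, 3) (592, 396, 3)
```

View pics/w1c.png

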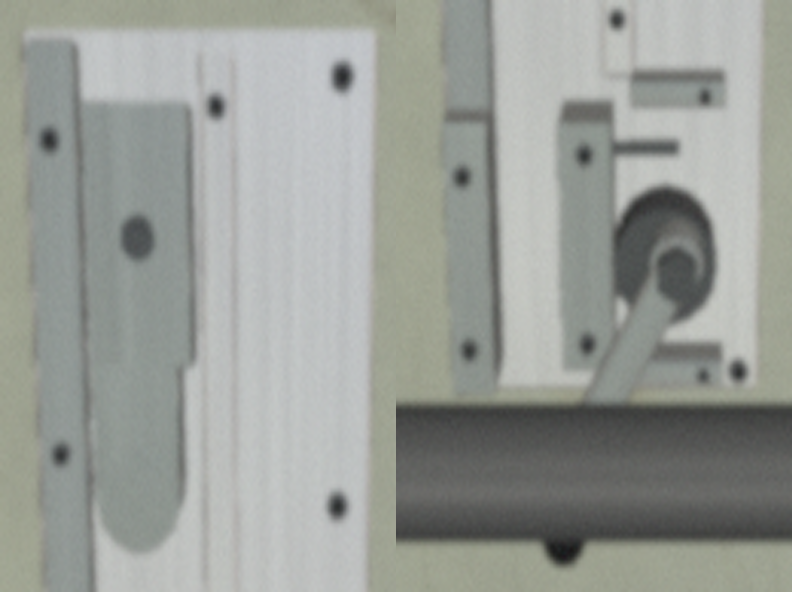

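```bash
cat > m.py <<'E'
from h import *
from scipy.optimize import least_squares
np.set_printoptions(precision=4,suppress=True)
A=lambda x,y:(230+x/3.05,65+y/3.95)
B=lambda x,y:(230+(x-396)/3.05,215+y/3.7)
E
python3 - <<'E'
from m import *
p=capture("wrist")
obj=[(-.095,-.265,A(375,30)),(.055,-.265,A(23,30)),(-.095,.085,B(753,386))]
W=[onz(p,c,.012)[:2] for *_,c in obj]
def T(v,f): c,s=np.cos(v[2]),np.sin(v[2]); return np.array([[c,-s],[s,c]])@np.array(f)+v[:2]
r=least_squares(lambda v:np.concatenate([T(v,(a,b))-w for (a,b,_),w in zip(obj,W)]),[.53,.04,.17])
v=r.x;print("feeder",v,np.degrees(v[2]),"res mm",r.fun*1e3)
np.save("v.npy",v)
c,s=np.cos(v[2]),np.sin(v[2]);R=np.array([[c,-s],[s,c]])
def F(px,z): return (R.T@(onz(p,px,z)[:2]-v[:2]))*1e3
print("axis",F(B(677,270),.067))
print("jaw mouth",F(B(560,122),.043),"jaw +y",F(B(564,370),.043))
print("fence",F(B(488,122),.044),F(B(496,390),.044), "low fence",F(A(78,40),.026))
print("gauge tail",F(A(83,102),.048),F(A(190,102),.048),"step",F(A(190,366),.048),F(A(182,368),.048),"tip",F(A(140,553),.048))
print("lever edge pts",F(B(605,370),.063))
print("handle",F(B(563,560),.119))
for k,z in [("lever_handle",.1),("gauge",.048)]:
  for q in search_frame(p,k)[:2]: print(k,q,F(q["centre"],z))
E
```

```text
feeder [0.5385 0.0457 0.1707] 9.778643189796949 res mm [-1.1453 -1.0957  2.1388 -1.0761 -0.9934  2.1718]
axis [-55.6639   8.1178]
jaw mouth [ -3.7466 -39.7998] jaw +y [-3.6069 60.0197]
fence [ 28.0141 -40.0066] [28.2126 68.0945] low fence [  28.2306 -259.1634]
gauge tail [  23.7578 -239.2422] [ -18.4053 -239.3959] step [ -17.2851 -160.3662] [ -13.9793 -159.7284] tip [  4.8554 -99.8222]
lever edge pts [-23.7326  49.78  ]
handle [-8.5424 92.6531]
lever_handle {'centre': [315.1, 286.6], 'conf': 0.58} [-46.5155  -7.8164]
gauge {'centre': [277.9, 137.5], 'conf': 0.76} [   0.2093 -184.8848]
```

Run:
```python
from m import *
v=np.load("v.npy");c,s=np.cos(v[2]),np.sin(v[2]);R=np.array([[c,-s],[s,c]]);v[:2]+=R@[-.0012,0];np.save("v.npy",v)
W=lambda f:R@np.array(f)+v[:2]
ax=W((-.054,.010));print("axis",ax)
H=lambda t:ax+.092*(R@[-np.sin(t),np.cos(t)])
h0=H(-.508);print("h0",h0)
for d in np.linspace(-.508,.30,9): print(round(d,3),(H(d)-h0)/.25,np.degrees(d+.508)/180)
p=capture("scene");print("jar near",onz(p,(222,270),.0))
for q in search_frame(p,"jar"): print(q,onz(p,q["centre"],.047))
S=sense();print(S["tcp_pos"],(h0-S["tcp_pos"][:2])/.25,(.072-S["tcp_pos"][2])/.25)
```

```text
axis [0.4824 0.0462]
h0 [0.5128 0.133 ]
-0.508 [0. 0.] 0.0
-0.407 [-0.0356  0.0105] 0.03214929850456286
-0.306 [-0.0721  0.0174] 0.06429859700912573
-0.205 [-0.1092  0.0205] 0.09644789551368858
-0.104 [-0.1463  0.0199] 0.12859719401825145
-0.003 [-0.1832  0.0156] 0.1607464925228143
0.098 [-0.2195  0.0075] 0.19289579102737717
0.199 [-0.2548 -0.0041] 0.22504508953194002
0.3 [-0.2887 -0.0193] 0.2571943880365029
jar near [0.6975 0.138  0.    ]
{'centre': [156.0, 339.9], 'conf': 0.64} [0.6099 0.371  0.047 ]
[ 0.5079 -0.0905  0.3972] [0.0197 0.894 ] -1.3009197552226235
```

```bash
python3 -m pendant '[{"x":0,"y":0.2,"z":-0.1,"rx":0,"ry":0,"rz":-0.04,"claw":1},{"x":0,"y":0.4,"z":-0.2,"rx":0,"ry":0,"rz":-0.08,"claw":1},{"x":0.01,"y":0.6,"z":-0.35,"rx":0,"ry":0,"rz":-0.12,"claw":1},{"x":0.02,"y":0.78,"z":-0.5,"rx":0,"ry":0,"rz":-0.161,"claw":1},{"x":0.02,"y":0.894,"z":-0.65,"rx":0,"ry":0,"rz":-0.161,"claw":1},{"x":0.02,"y":0.894,"z":-0.8,"rx":0,"ry":0,"rz":-0.161,"claw":1},{"x":0.02,"y":0.894,"z":-0.9,"rx":0,"ry":0,"rz":-0.161,"claw":1},{"x":0.02,"y":0.894,"z":-0.9,"rx":0,"ry":0,"rz":-0.161,"claw":1}]'
python3 - <<'E'
from h import *
p=capture("wrist");print(proj(p,[.5128,.133,.119]),proj(p,[.5128,.133,.067]));save(p,"w2")
p=capture("scene");print(proj(p,[.5128,.133,.119]))
for q in search_frame(p,"lever_handle"): print(q)
E
```

```text
time_s: 4.35
tcp_pos: [0.5122, 0.1326, 0.1711]
ee_rot: [[-0.337, -0.941, -0.004], [-0.941, 0.337, -0.002], [0.003, 0.003, -1.0]]
wrist_force: [0.3, -0.4, 0.1]
gripper_width: 0.999
gripper_force: 0.0
[316.30925841 263.49140047] [316.45073602 238.5039933 ]
[278.53343303 265.55995556]
{'centre': [307.0, 282.5], 'conf': 0.83}
```

View pics/w2.png

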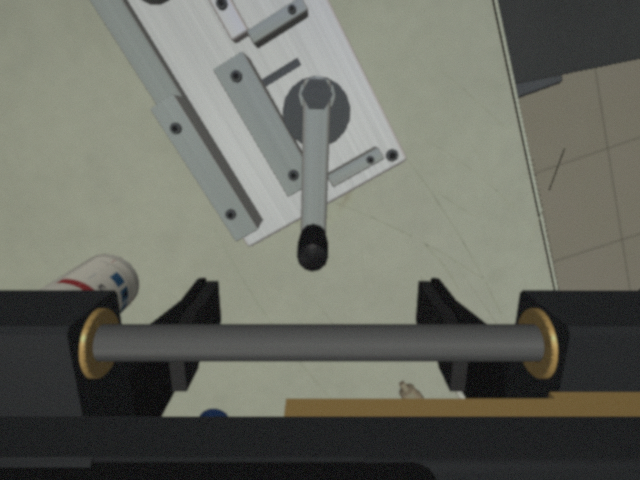

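The handle top at (313,255) sits centred between the fingers, a few mm toward the axis from prediction, and the lever runs straight up the image to the boss (316,92). Descend and close.

```bash
python3 -m pendant '[{"x":-0.003,"y":-0.006,"z":-0.12,"rx":0,"ry":0,"rz":0,"claw":1},{"x":-0.003,"y":-0.006,"z":-0.26,"rx":0,"ry":0,"rz":0,"claw":1},{"x":-0.003,"y":-0.006,"z":-0.388,"rx":0,"ry":0,"rz":0,"claw":1},{"x":-0.003,"y":-0.006,"z":-0.388,"rx":0,"ry":0,"rz":0,"claw":0.6},{"x":-0.003,"y":-0.006,"z":-0.388,"rx":0,"ry":0,"rz":0,"claw":0.3},{"x":-0.003,"y":-0.006,"z":-0.388,"rx":0,"ry":0,"rz":0,"claw":0.1},{"x":-0.003,"y":-0.006,"z":-0.388,"rx":0,"ry":0,"rz":0,"claw":0.1},{"x":-0.003,"y":-0.006,"z":-0.388,"rx":0,"ry":0,"rz":0,"claw":0.1}]'
```

```text
time_s: 5.5
tcp_pos: [0.5128, 0.1329, 0.0761]
ee_rot: [[-0.335, -0.942, 0.001], [-0.942, 0.335, 0.001], [-0.001, -0.001, -1.0]]
wrist_force: [-0.4, -0.1, 0.5]
gripper_width: 0.514
gripper_force: 0.0
```

```bash
python3 -m pendant '[{"x":0,"y":0,"z":0,"rx":0,"ry":0,"rz":0,"claw":0.1},{"x":0,"y":0,"z":0,"rx":0,"ry":0,"rz":0,"claw":0.1},{"x":0,"y":0,"z":0,"rx":0,"ry":0,"rz":0,"claw":0.1},{"x":0,"y":0,"z":0,"rx":0,"ry":0,"rz":0,"claw":0.1},{"x":0,"y":0,"z":0,"rx":0,"ry":0,"rz":0,"claw":0.1},{"x":0,"y":0,"z":0,"rx":0,"ry":0,"rz":0,"claw":0.1},{"x":0,"y":0,"z":0,"rx":0,"ry":0,"rz":0,"claw":0.1},{"x":0,"y":0,"z":0,"rx":0,"ry":0,"rz":0,"claw":0.1}]'
```

```text
time_s: 6.5
tcp_pos: [0.5139, 0.1326, 0.0756]
ee_rot: [[-0.335, -0.942, 0.002], [-0.942, 0.335, -0.0], [-0.001, -0.002, -1.0]]
wrist_force: [4.2, -2.9, -2.0]
gripper_width: 0.216
gripper_force: 30.0
```

```bash
python3 -m pendant '[{"x":-0.036,"y":0.01,"z":0,"rx":0,"ry":0,"rz":0.032,"claw":0.1},{"x":-0.072,"y":0.017,"z":0,"rx":0,"ry":0,"rz":0.064,"claw":0.1},{"x":-0.109,"y":0.02,"z":0,"rx":0,"ry":0,"rz":0.096,"claw":0.1},{"x":-0.146,"y":0.02,"z":0,"rx":0,"ry":0,"rz":0.129,"claw":0.1},{"x":-0.183,"y":0.016,"z":0,"rx":0,"ry":0,"rz":0.161,"claw":0.1},{"x":-0.22,"y":0.008,"z":0,"rx":0,"ry":0,"rz":0.193,"claw":0.1},{"x":-0.255,"y":-0.004,"z":0,"rx":0,"ry":0,"rz":0.225,"claw":0.1},{"x":-0.289,"y":-0.019,"z":0,"rx":0,"ry":0,"rz":0.257,"claw":0.1}]'
python3 -m pendant '[{"x":0,"y":0,"z":0,"rx":0,"ry":0,"rz":0,"claw":0.1},{"x":0,"y":0,"z":0,"rx":0,"ry":0,"rz":0,"claw":0.1},{"x":0,"y":0,"z":0,"rx":0,"ry":0,"rz":0,"claw":0.3},{"x":0,"y":0,"z":0,"rx":0,"ry":0,"rz":0,"claw":0.6},{"x":0,"y":0,"z":0,"rx":0,"ry":0,"rz":0,"claw":0.6},{"x":0,"y":0,"z":0,"rx":0,"ry":0,"rz":0,"claw":0.6},{"x":0,"y":0,"z":0,"rx":0,"ry":0,"rz":0,"claw":0.6},{"x":0,"y":0,"z":0,"rx":0,"ry":0,"rz":0,"claw":0.6}]'
```

```text
time_s: 7.5
tcp_pos: [0.442, 0.1297, 0.0757]
ee_rot: [[0.451, -0.893, 0.004], [-0.893, -0.451, 0.004], [-0.001, -0.005, -1.0]]
wrist_force: [3.3, 3.1, -4.4]
gripper_width: 0.215
gripper_force: 30.0
time_s: 8.5
tcp_pos: [0.4403, 0.1279, 0.0755]
ee_rot: [[0.449, -0.894, -0.0], [-0.894, -0.449, -0.0], [0.0, 0.0, -1.0]]
wrist_force: [-0.2, 0.8, 0.7]
gripper_width: 0.599
gripper_force: 0.0
```

```bash
python3 -m pendant '[{"x":0,"y":0,"z":0.15,"rx":0,"ry":0,"rz":0,"claw":0.7},{"x":0,"y":0,"z":0.35,"rx":0,"ry":0,"rz":0,"claw":0.7},{"x":0.1,"y":-0.05,"z":0.5,"rx":0,"ry":0,"rz":-0.03,"claw":0.7},{"x":0.2,"y":-0.1,"z":0.6,"rx":0,"ry":0,"rz":-0.06,"claw":0.7},{"x":0.35,"y":-0.15,"z":0.6,"rx":0,"ry":0,"rz":-0.094,"claw":0.7},{"x":0.38,"y":-0.2,"z":0.6,"rx":0,"ry":0,"rz":-0.094,"claw":0.7},{"x":0.38,"y":-0.2,"z":0.6,"rx":0,"ry":0,"rz":-0.094,"claw":0.7},{"x":0.38,"y":-0.2,"z":0.6,"rx":0,"ry":0,"rz":-0.094,"claw":0.7}]'
python3 - <<'E'
from h import *
p=capture("wrist");save(p,"w3")
a=cv2.imread("pics/w3.png");cv2.imwrite("pics/w3c.png",cv2.resize(a[0:300,150:550],None,fx=2,fy=2,interpolation=cv2.INTER_CUBIC))
E
```

```text
time_s: 9.5
tcp_pos: [0.5344, 0.078, 0.2253]
ee_rot: [[0.17, -0.985, -0.001], [-0.985, -0.17, -0.0], [0.0, 0.001, -1.0]]
wrist_force: [-0.0, -0.2, 0.6]
gripper_width: 0.697
gripper_force: 0.0
```

View pics/w3c.png

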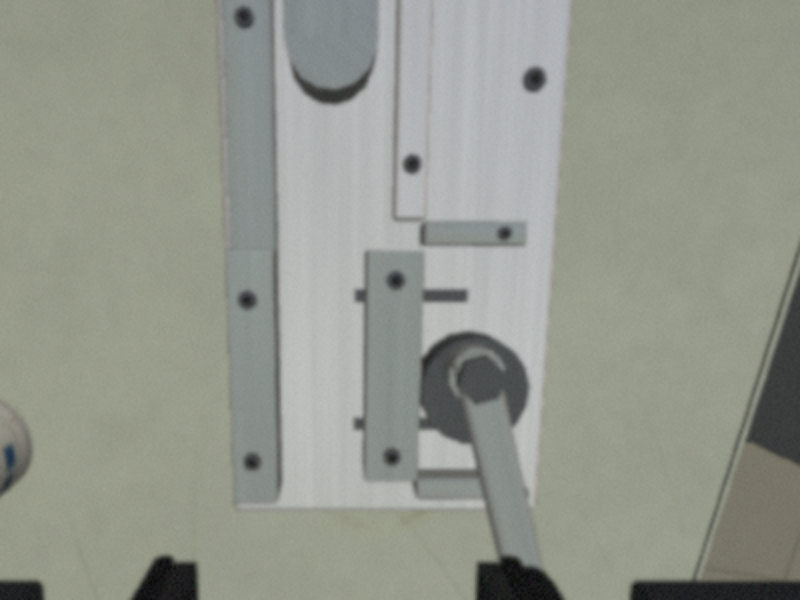

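The crop shows the jaw (x 366–424, mouth at y≈252) and the fence's lane edge (~275), with a gap of roughly 38 mm. I'll measure edges by gradient with the calibration.

Run:
```python
from m import *
v=np.load("v.npy");c,s=np.cos(v[2]),np.sin(v[2]);R=np.array([[c,-s],[s,c]])
p=capture("wrist");g=cv2.cvtColor(p["color"],cv2.COLOR_RGB2GRAY).astype(float)
F=lambda px,z:(R.T@(onz(p,px,z)[:2]-v[:2]))*1e3
for y0,y1 in [(128,136),(155,165),(175,200),(214,226)]:
  row=cv2.GaussianBlur(g[y0:y1].mean(0)[None],(0,0),.8)[0];d=np.diff(row)
  ym=(y0+y1-1)/2
  pk=[i for i in range(255,375) if abs(d[i])>4 and abs(d[i])>=abs(d[i-1]) and abs(d[i])>abs(d[i+1])]
  print(ym,[(i+.5,round(d[i]),round(F((i+.5,ym),.0435)[0],1)) for i in pk], [int(q) for q in row[282:294]])
print("tip",F((150+333/2,90/2),.048))
```

```text
131.5 [(261.5, -5, np.float64(49.3)), (285.5, -15, np.float64(29.3)), (288.5, 25, np.float64(26.8)), (331.5, -22, np.float64(-9.1)), (334.5, 9, np.float64(-11.6)), (361.5, 14, np.float64(-34.1))] [145, 144, 141, 133, 119, 108, 116, 141, 164, 176, 180, 182]
159.5 [(262.5, -5, np.float64(49.4)), (286.5, -13, np.float64(29.0)), (289.5, 25, np.float64(26.4)), (331.5, -21, np.float64(-9.3)), (334.5, 7, np.float64(-11.8)), (361.5, 14, np.float64(-34.8))] [143, 142, 142, 140, 131, 118, 113, 127, 152, 172, 181, 184]
187.0 [(263.5, -6, np.float64(49.4)), (286.5, -12, np.float64(29.5)), (289.5, 25, np.float64(26.9)), (331.5, -21, np.float64(-9.5)), (334.5, 7, np.float64(-12.1)), (360.5, -19, np.float64(-34.6)), (374.5, 8, np.float64(-46.7))] [140, 140, 140, 138, 131, 119, 110, 118, 143, 168, 181, 185]
219.5 [(264.5, -7, np.float64(49.6)), (287.5, -12, np.float64(29.2)), (290.5, 26, np.float64(26.6)), (330.5, -20, np.float64(-8.9)), (333.5, 8, np.float64(-11.5)), (359.5, 12, np.float64(-34.6)), (370.5, -8, np.float64(-44.3))] [138, 138, 138, 137, 135, 128, 115, 111, 126, 153, 173, 182]
tip [   3.3444 -101.6699]
```

Run:
```python
from m import *
v=np.load("v.npy");c,s=np.cos(v[2]),np.sin(v[2]);R=np.array([[c,-s],[s,c]])
t=R@[.0055,-.200]+v[:2];S=sense();print(v,t,(t-S["tcp_pos"][:2])/.25,(.031-S["tcp_pos"][2])/.25)
print("y unit 10mm",R@[0,.01]/.25,"x unit 1mm",R@[.001,0]/.25)
```

```text
[0.5373 0.0455 0.1707] [ 0.5767 -0.1506] [ 0.1683 -0.9161] -0.7784267069080731
y unit 10mm [-0.0068  0.0394] x unit 1mm [0.0039 0.0007]
```

```bash
python3 -m pendant '[{"x":0.04,"y":-0.22,"z":0,"rx":0,"ry":0,"rz":0,"claw":1},{"x":0.08,"y":-0.45,"z":0,"rx":0,"ry":0,"rz":0,"claw":1},{"x":0.125,"y":-0.68,"z":-0.05,"rx":0,"ry":0,"rz":0,"claw":1},{"x":0.168,"y":-0.916,"z":-0.15,"rx":0,"ry":0,"rz":0,"claw":1},{"x":0.168,"y":-0.916,"z":-0.35,"rx":0,"ry":0,"rz":0,"claw":1},{"x":0.168,"y":-0.916,"z":-0.5,"rx":0,"ry":0,"rz":0,"claw":1},{"x":0.168,"y":-0.916,"z":-0.55,"rx":0,"ry":0,"rz":0,"claw":1},{"x":0.168,"y":-0.916,"z":-0.55,"rx":0,"ry":0,"rz":0,"claw":1}]'
python3 - <<'E'
from h import *
p=capture("scene");save(p,"s4")
a=cv2.imread("pics/s4.png");cv2.imwrite("pics/s4c.png",cv2.resize(a[150:330,230:430],None,fx=3.3,fy=3.3,interpolation=cv2.INTER_CUBIC))
E
```

```text
time_s: 10.6
tcp_pos: [0.5775, -0.1505, 0.0883]
ee_rot: [[0.171, -0.985, -0.0], [-0.985, -0.171, -0.0], [0.0, 0.0, -1.0]]
wrist_force: [0.2, -0.6, 0.2]
gripper_width: 0.998
gripper_force: 0.0
```

View pics/s4c.png

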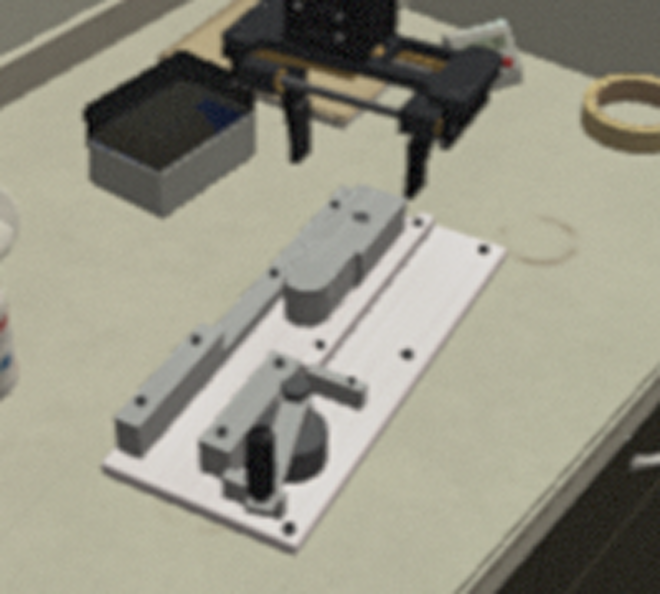

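The fingers hang straddling the gauge body, clear of the box and the timer, and the lever has swung to the robot's side. Descend and grip.

```bash
python3 -m pendant '[{"x":0,"y":0,"z":-0.12,"rx":0,"ry":0,"rz":0,"claw":1},{"x":0,"y":0,"z":-0.2,"rx":0,"ry":0,"rz":0,"claw":1},{"x":0,"y":0,"z":-0.226,"rx":0,"ry":0,"rz":0,"claw":0.9},{"x":0,"y":0,"z":-0.226,"rx":0,"ry":0,"rz":0,"claw":0.3},{"x":0,"y":0,"z":-0.226,"rx":0,"ry":0,"rz":0,"claw":0.3},{"x":0,"y":0,"z":-0.226,"rx":0,"ry":0,"rz":0,"claw":0.3},{"x":0,"y":0,"z":-0.226,"rx":0,"ry":0,"rz":0,"claw":0.3},{"x":0,"y":0,"z":-0.226,"rx":0,"ry":0,"rz":0,"claw":0.3}]'
python3 -m pendant '[{"x":0,"y":0,"z":0,"rx":0,"ry":0,"rz":0,"claw":0.3},{"x":0,"y":0,"z":0,"rx":0,"ry":0,"rz":0,"claw":0.3},{"x":0,"y":0,"z":0,"rx":0,"ry":0,"rz":0,"claw":0.3},{"x":0,"y":0,"z":0,"rx":0,"ry":0,"rz":0,"claw":0.3},{"x":0,"y":0,"z":0,"rx":0,"ry":0,"rz":0,"claw":0.3},{"x":0,"y":0,"z":0,"rx":0,"ry":0,"rz":0,"claw":0.3},{"x":0,"y":0,"z":0,"rx":0,"ry":0,"rz":0,"claw":0.3},{"x":0,"y":0,"z":0,"rx":0,"ry":0,"rz":0,"claw":0.3}]'
```

```text
time_s: 11.65
tcp_pos: [0.5761, -0.1512, 0.0317]
ee_rot: [[0.17, -0.986, -0.003], [-0.986, -0.17, -0.0], [-0.0, 0.003, -1.0]]
wrist_force: [-3.4, -0.8, 5.1]
gripper_width: 0.481
gripper_force: 29.9
time_s: 12.65
tcp_pos: [0.5761, -0.1512, 0.0317]
ee_rot: [[0.169, -0.986, -0.003], [-0.986, -0.169, -0.0], [-0.0, 0.003, -1.0]]
wrist_force: [-4.1, -1.3, 6.2]
gripper_width: 0.481
gripper_force: 29.9
```

```bash
python3 -m pendant '[{"x":0.004,"y":0.001,"z":0,"rx":0,"ry":0,"rz":0,"claw":0.3},{"x":0.008,"y":0.001,"z":0,"rx":0,"ry":0,"rz":0,"claw":0.3},{"x":0.012,"y":0.002,"z":0,"rx":0,"ry":0,"rz":0,"claw":0.3},{"x":0.014,"y":0.002,"z":0,"rx":0,"ry":0,"rz":0,"claw":0.3},{"x":0.016,"y":0.003,"z":0,"rx":0,"ry":0,"rz":0,"claw":0.3},{"x":0.016,"y":0.003,"z":0,"rx":0,"ry":0,"rz":0,"claw":0.3},{"x":0.016,"y":0.003,"z":0,"rx":0,"ry":0,"rz":0,"claw":0.3},{"x":0.016,"y":0.003,"z":0,"rx":0,"ry":0,"rz":0,"claw":0.3}]'
```

```text
time_s: 13.65
tcp_pos: [0.5784, -0.1508, 0.0318]
ee_rot: [[0.169, -0.986, -0.006], [-0.986, -0.169, -0.0], [-0.001, 0.006, -1.0]]
wrist_force: [-8.0, -1.7, 7.7]
gripper_width: 0.479
gripper_force: 29.9
```

```bash
python3 -m pendant '[{"x":-0.003,"y":0.02,"z":0,"rx":0,"ry":0,"rz":0,"claw":0.3},{"x":-0.01,"y":0.059,"z":0,"rx":0,"ry":0,"rz":0,"claw":0.3},{"x":-0.017,"y":0.099,"z":0,"rx":0,"ry":0,"rz":0,"claw":0.3},{"x":-0.024,"y":0.138,"z":0,"rx":0,"ry":0,"rz":0,"claw":0.3},{"x":-0.03,"y":0.177,"z":0,"rx":0,"ry":0,"rz":0,"claw":0.3},{"x":-0.034,"y":0.197,"z":0,"rx":0,"ry":0,"rz":0,"claw":0.3},{"x":-0.034,"y":0.197,"z":0,"rx":0,"ry":0,"rz":0,"claw":0.3},{"x":-0.034,"y":0.197,"z":0,"rx":0,"ry":0,"rz":0,"claw":0.3}]'
```

```text
time_s: 14.65
tcp_pos: [0.5706, -0.1027, 0.0317]
ee_rot: [[0.167, -0.986, -0.005], [-0.986, -0.167, -0.001], [0.001, 0.005, -1.0]]
wrist_force: [-4.7, -6.9, 5.8]
gripper_width: 0.479
gripper_force: 29.9
```

```bash
python3 -m pendant '[{"x":0,"y":0.02,"z":0,"rx":0,"ry":0,"rz":0,"claw":0.3},{"x":-0.007,"y":0.059,"z":0,"rx":0,"ry":0,"rz":0,"claw":0.3},{"x":-0.014,"y":0.099,"z":0,"rx":0,"ry":0,"rz":0,"claw":0.3},{"x":-0.021,"y":0.138,"z":0,"rx":0,"ry":0,"rz":0,"claw":0.3},{"x":-0.028,"y":0.177,"z":0,"rx":0,"ry":0,"rz":0,"claw":0.3},{"x":-0.035,"y":0.217,"z":0,"rx":0,"ry":0,"rz":0,"claw":0.3},{"x":-0.037,"y":0.23,"z":0,"rx":0,"ry":0,"rz":0,"claw":0.3},{"x":-0.037,"y":0.23,"z":0,"rx":0,"ry":0,"rz":0,"claw":0.3}]'
```

```text
time_s: 15.65
tcp_pos: [0.561, -0.0457, 0.0317]
ee_rot: [[0.167, -0.986, -0.006], [-0.986, -0.167, -0.002], [0.001, 0.006, -1.0]]
wrist_force: [-5.7, -8.3, 7.3]
gripper_width: 0.476
gripper_force: 30.0
```

```bash
python3 -m pendant '[{"x":-0.002,"y":0.01,"z":0,"rx":0,"ry":0,"rz":0,"claw":0.3},{"x":-0.003,"y":0.02,"z":0,"rx":0,"ry":0,"rz":0,"claw":0.3},{"x":-0.005,"y":0.03,"z":0,"rx":0,"ry":0,"rz":0,"claw":0.3},{"x":-0.007,"y":0.04,"z":0,"rx":0,"ry":0,"rz":0,"claw":0.3},{"x":-0.008,"y":0.048,"z":0,"rx":0,"ry":0,"rz":0,"claw":0.3},{"x":-0.009,"y":0.055,"z":0,"rx":0,"ry":0,"rz":0,"claw":0.3},{"x":-0.009,"y":0.055,"z":0,"rx":0,"ry":0,"rz":0,"claw":0.3},{"x":-0.009,"y":0.055,"z":0,"rx":0,"ry":0,"rz":0,"claw":0.3}]'
```

```text
time_s: 16.65
tcp_pos: [0.5588, -0.0325, 0.0317]
ee_rot: [[0.167, -0.986, -0.006], [-0.986, -0.167, -0.003], [0.002, 0.006, -1.0]]
wrist_force: [-5.3, -11.3, 6.4]
gripper_width: 0.479
gripper_force: 30.0
```

```bash
python3 -m pendant '[{"x":0,"y":0.004,"z":0,"rx":0,"ry":0,"rz":0,"claw":0.3},{"x":-0.001,"y":0.008,"z":0,"rx":0,"ry":0,"rz":0,"claw":0.3},{"x":-0.002,"y":0.012,"z":0,"rx":0,"ry":0,"rz":0,"claw":0.3},{"x":-0.002,"y":0.012,"z":0,"rx":0,"ry":0,"rz":0,"claw":0.3},{"x":-0.002,"y":0.012,"z":0,"rx":0,"ry":0,"rz":0,"claw":0.3},{"x":-0.002,"y":0.012,"z":0,"rx":0,"ry":0,"rz":0,"claw":0.3},{"x":-0.002,"y":0.012,"z":0,"rx":0,"ry":0,"rz":0,"claw":0.3},{"x":-0.002,"y":0.012,"z":0,"rx":0,"ry":0,"rz":0,"claw":0.3}]'
python3 - <<'E'
from m import *
v=np.load("v.npy");c,s=np.cos(v[2]),np.sin(v[2]);R=np.array([[c,-s],[s,c]])
print(R.T@(sense()["tcp_pos"][:2]-v[:2]))
p=capture("wrist");save(p,"w5");cv2.imwrite("pics/w5c.png",cv2.resize(cv2.imread("pics/w5.png"),None,fx=1.2,fy=1.2))
E
```

```text
time_s: 17.65
tcp_pos: [0.5587, -0.0319, 0.0317]
ee_rot: [[0.168, -0.986, -0.006], [-0.986, -0.168, -0.006], [0.005, 0.007, -1.0]]
wrist_force: [-2.7, -21.2, 5.6]
gripper_width: 0.48
gripper_force: 30.0
[ 0.008  -0.0799]
```

View pics/w5c.png

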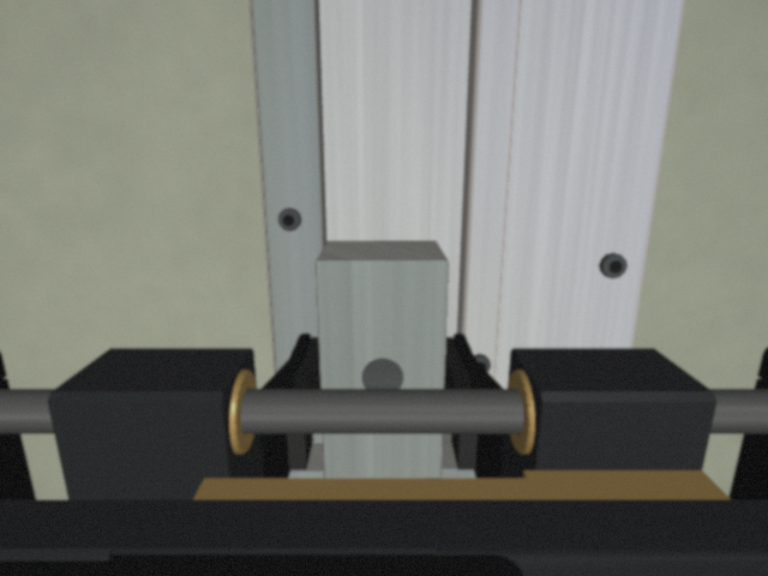

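The gauge stopped after 0.6 of 3 mm with 21 N. TCP is at feeder y −79.9 mm as expected for step-to-jaw contact, and the gauge's fence side lies at the fence. Ease off and release.

```bash
python3 -m pendant '[{"x":0.001,"y":-0.006,"z":0,"rx":0,"ry":0,"rz":0,"claw":0.3},{"x":0.001,"y":-0.006,"z":0,"rx":0,"ry":0,"rz":0,"claw":0.5},{"x":0.001,"y":-0.006,"z":0,"rx":0,"ry":0,"rz":0,"claw":0.9},{"x":0.001,"y":-0.006,"z":0,"rx":0,"ry":0,"rz":0,"claw":0.9},{"x":0.001,"y":-0.006,"z":0,"rx":0,"ry":0,"rz":0,"claw":0.9},{"x":0.001,"y":-0.006,"z":0,"rx":0,"ry":0,"rz":0,"claw":0.9},{"x":0.001,"y":-0.006,"z":0,"rx":0,"ry":0,"rz":0,"claw":0.9},{"x":0.001,"y":-0.006,"z":0,"rx":0,"ry":0,"rz":0,"claw":0.9}]'
python3 -m pendant '[{"x":0,"y":0,"z":0.1,"rx":0,"ry":0,"rz":0,"claw":0.9},{"x":0,"y":0,"z":0.25,"rx":0,"ry":0,"rz":0,"claw":0.9},{"x":0,"y":0.1,"z":0.45,"rx":0,"ry":0,"rz":0,"claw":0.9},{"x":0,"y":0.25,"z":0.65,"rx":0,"ry":0,"rz":0,"claw":0.9},{"x":0,"y":0.4,"z":0.8,"rx":0,"ry":0,"rz":0,"claw":0.9},{"x":0,"y":0.45,"z":0.85,"rx":0,"ry":0,"rz":0,"claw":0.9},{"x":0,"y":0.45,"z":0.85,"rx":0,"ry":0,"rz":0,"claw":0.9},{"x":0,"y":0.45,"z":0.85,"rx":0,"ry":0,"rz":0,"claw":0.9}]'
python3 - <<'E'
from h import *
p=capture("wrist");save(p,"w6")
a=cv2.imread("pics/w6.png");cv2.imwrite("pics/w6c.png",cv2.resize(a[0:300,150:550],None,fx=2,fy=2,interpolation=cv2.INTER_CUBIC))
E
```

```text
time_s: 18.7
tcp_pos: [0.5612, -0.0281, 0.0315]
ee_rot: [[0.169, -0.986, 0.0], [-0.986, -0.169, 0.0], [-0.0, -0.0, -1.0]]
wrist_force: [0.7, 0.8, -0.4]
gripper_width: 0.892
gripper_force: 0.0
time_s: 19.7
tcp_pos: [0.56, 0.0832, 0.242]
ee_rot: [[0.168, -0.986, -0.004], [-0.986, -0.168, -0.001], [0.001, 0.004, -1.0]]
wrist_force: [0.6, 0.5, 0.4]
gripper_width: 0.9
gripper_force: 0.0
```

View pics/w6c.png

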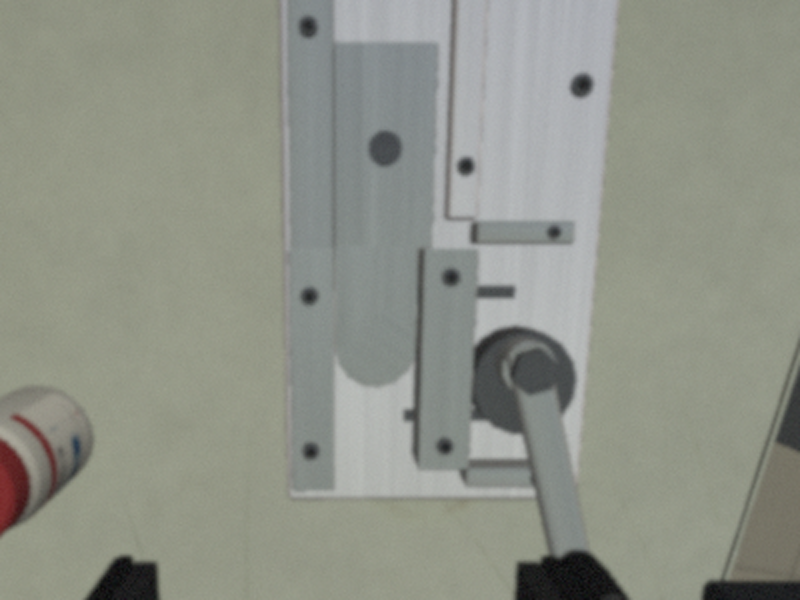

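The nose is in the gap along the fence, with the step (y≈248) against the jaw's mouth end. The body's edge (434) overlaps the jaw's lane face (~420), and the nose (415) clears it. Handing in.

```bash
python3 -c "
from station import *
print(finish_job())"
```

```text
the job is handed in; nothing more can be done
None
```

The job is handed in: the lever is at about +0.30 rad (gap roughly 38–40 mm by camera), the gauge's nose is in the gap along the fence with its step against the jaw, and the arm never went near the jar, spanner or timer.

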